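# Set the coffee grinder to its espresso mark and hold the sprung grind paddle at slow speed

## Robot

A 6-joint arm with a two-finger parallel gripper is mounted at the origin on the work surface; the furniture and walls round the work are solid. World frame = base frame: x ahead of the robot, y to its left, z up, the work surface at z = 0. Lengths are in mm, angles in degrees, forces in N, time in s.
With the tool pointing down it reaches from about 300 to 850 mm from the base axis. Payload 4.2 kg.
Tool frame: the origin (TCP) lies midway between the tips of the shut fingers; the grasp point (between the pads) lies 19 mm behind it; z points along the fingers, y is the line along which they close (so a half turn about z gives the same grasp; the last joint's range is limited). The gripper opens to 91 mm and grips with 3 to 60 N. Pads are 32 mm wide; open, the fingers measure 118 mm over their backs; the gripper's body (76 mm by 178 mm) begins 60 mm behind the grasp point.
Start: joints at [75.688, 18.312, 89.639, -0, 72.044, -1.146], TCP at [130.976, 559.9, 213.976] pointing down, gripper open.
Joint ranges: [-177.97, 177.97], [-48.28, 115.42], [12.27, 149.76], [-77.06, 257.06], [2.81, 150.46], [-146.56, 146.56]. Speed limits (degrees/s): [147.25, 147.25, 180, 180, 180, 180].

## Interface

Orientations are given as [roll, pitch, yaw] about the fixed x, y, z axes, in that order (R = Rz(yaw) Ry(pitch) Rx(roll)).
In Python, from workcell import env, imaging, job_done gives the robot as it stands (env), with the cameras (imaging) and the job as plain functions.
- The arm moves only by the tool drive_effector, called after "Call:" by a JSON object that holds its "name" and its "arguments", one argument or row to a line. Schema: {"type":"object","properties":{"plan":{"type":"array","items":{"type":"array","prefixItems":[{"type":"array","items":{"type":"number"},"minItems":3,"maxItems":3},{"type":"array","items":{"type":"number"},"minItems":3,"maxItems":3}],"minItems":2,"maxItems":2},"minItems":1,"maxItems":8},"jaw":{"type":"number"},"clamp_n":{"type":"number"},"only":{"type":"string"},"quiet":{"type":"boolean"},"lines":{"type":"string"}},"required":["plan"],"additionalProperties":false}. plan is a list of rows, 1 to 8 of them, each written [[dx, dy, dz], [rx, ry, rz]]: dx, dy, dz in mm, then a rotation vector rx, ry, rz in degrees; each row shifts and turns the commanded pose from where the row before left it, along the tool's axes as they then stand; what a row does not reach is not made up. A row lasts 1/10 s, in which the tool goes at most 50 mm and 8.59 degrees, less where a joint would pass 70% of its speed; a pose out of reach is approached as far as the arm can. jaw is the finger opening in mm, set as the call begins (left out keeps the last). The fingers move at their own pace and stop on an object; clamp_n is the grip in N (left out, the last holds). Time passes only in rows, so rows that do not move let the fingers close. The tool returns the time, the measured TCP pose, the force, the opening and the grip force at its end. only (a regular expression) keeps the lines of the reply that match it, lines (a string "A,B") keeps lines A to B, and quiet returns only ok. Input that does not fit is refused with a message, and nothing moves.
- env.state(): the state, without advancing time (a new reading comes with each control period).
- imaging.grab_frame(name): name is "scene" or "side" or "wrist"; returns the picture (420x560x3 uint8, blue, green, red); there is no depth.
- imaging.camera_model(name): a dict with "fx", "fy", "cx", "cy" (pixels), "T" (4x4, takes a point from camera to world coordinates). Camera axes: x right, y up, looking along -z (the intrinsics and any distortion apply to the point x, -y, -z); pixel columns grow to the right and rows downward; lengths in mm; the calibration is good to about 2 mm. A picture is of the moment at which its call begins: read the wrist's pose just before it. camera_model takes no time and is no camera call; for the wrist camera it gives the pose at the moment of the call.
- job_done(): hands the job in; it is judged then, once.
The state is a dict: "time_s": time; "qpos": joint angles; "qvel": joint speeds; "effort": joint torques, N m; "ee_pos": TCP position; "ee_rot": TCP orientation; "force": force on the tool from outside, world axes, zero at the start; "torque": the same for the moment, N m; "gripper_width": finger opening in mm; "gripper_force": force on a finger pad.
Only numpy, scipy, OpenCV 4.12 (cv2) and the standard library are available. Lean on these libraries where they do the work, as an engineer would, in place of code of your own. Each camera call takes 0.05 s, during which the arm holds its last target. There are 200 camera calls.

## Task

Stand the white espresso cup upright under the grinder's chute and turn the small black knob until the red pointer lies on the green mark. Only when both are right, press the sprung grind paddle down into the green band of the ivory travel plate beside its tip, about half of its travel and never near its stop, and keep it there: finish while still holding the paddle in the band with the gripper. Leave the glass, the salt shaker and the tin where they stand.

Things in the scene. Friction and masses are not known exactly. Their poses are not given: they have to be found in the camera images.
- grinder: Low electric coffee grinder, fixed to the worktop: charcoal base 195 x 170 mm, its top 14 mm high; charcoal motor column behind (front face at own x +14 mm); aluminium burr head (radius 62 mm, top 185 mm high, axis at x +35 mm); chute over the front of the base. Origin on the worktop under the middle; own -x is the front, +y its left as the robot sees it, z up. Highest part: the knob, 261 mm.
- chute (a point): Mouth of the steel chute, pointing down, 106 mm above the worktop, 70 mm in front of the grinder's origin. The chute (radius up to 17 mm) rises from 106 to 160 mm and a 30 mm wide snout joins it to the head, so the cup must come in below it from the front or the right, e.g. held by its handle with the tool leaning some 30 degrees away from the cup, so that the gripper stays off the chute.
- cup_mat (a point): Centre of the round black rubber mat on the base straight under the chute, 14 mm above the worktop; the cup's foot stands here.
- mark (a point): Green espresso mark on the ivory scale on top of the burr head, on the front side (own -x), 5 mm wide, 58 mm from the head's axis.
- pointer_tip (a point): Tip of the red pointer of the toothed collar, 58 mm from the head's axis, moving 2 mm above the ivory scale.
- grind_collar (a joint): Angle of the toothed collar with the red pointer about the vertical head axis, rad: 0 = pointer exactly on the green mark; positive = pointer turned clockwise seen from above, that is towards the grinder's left (+y). Starts at about 0.25 to 0.55. Driven only by the knob, at a fifth of the knob's angle.
- grind_knob (a joint): Angle of the black fluted knob, rad, positive anticlockwise seen from above; collar = 0.2 x knob. Turn it clockwise (about 1.2 to 2.8 rad, usually in more than one grasp) to bring the pointer back to the mark. Light friction, it stays where it is left.
- knob_grip (a point): Middle of the black fluted knob, on its vertical axis, on top of the grinder, 54 mm to the right (own -y) of the head's axis. Knob diameter 36 mm, 26 mm tall, from 235 to 261 mm above the worktop, this point at 248.5 mm. The bean funnel beside it is lower (top at 226 mm), its near edge 20 mm from the knob's axis.
- grind_paddle (a joint): Angle of the sprung grind paddle, rad: 0 = up (rest), grows as the tip is pressed down, stop at 0.24. The green band is 0.08 to 0.16, its middle 0.12. The spring takes about 4 N at the ridge to start, 7 N in the middle of the band, 10 N at the stop, and throws the paddle back up when let go.
- paddle_pad (a point): Top of the black rubber ridge (24 mm long bar, crosswise) on the steel paddle, where to press from above with closed fingers: 144 mm high at rest, 88 mm in front of the hinge. 0.1 rad is 9 mm here: middle of the band 10.5 mm down, limits 7 and 14, stop 21 mm. Paddle 26 mm wide, left of the chute, pointing to the front; the ivory plate with the green band stands left of its tip, top 149 mm high.
- cup: White espresso cup, mouth diameter 62 mm, 52 mm high, loose, 0.09 to 0.17 kg. Origin on its underside, 9 mm from the cup's own axis towards the handle; handle points to own -y; z up.
- cup_rim (a point): Centre of the cup's mouth, on the cup's axis, 52 mm above its underside.
- cup_handle (a point): Middle of the upper half of the cup's handle, 47 mm from the cup's axis, 40 mm above the underside. The handle is 12 mm thick (across own x), reaches 53 mm from the cup's axis and from 16 to 52 mm in height; grasp it across own x.
- glass: Clear drinking glass, 77 mm wide, 89 mm high, loose bystander. Origin on its underside.
- tin: Food tin standing to the left of the grinder, 75 mm wide, 58 mm high, loose bystander. Origin on its underside.
- salt: Small clear salt shaker with a grey top, 44 mm wide, 90 mm high, loose bystander. Origin on its underside.

How it is judged (in metres and radians):
On the way:
1. the cup stands upright under the chute and the pointer is on the green mark, with the paddle still up (horizontal distance between cup_rim and chute below 0.016 m and z of cup in the frame of grinder below 0.018 m and angle between cup's own z axis and vertical below 0.12 rad and value of joint grind_collar between -0.05 and 0.05 rad and value of joint grind_paddle below 0.04 rad), for 0.2 s.
At the end, for the whole second after the job is handed in: The fingers hold the paddle between 0.08 and 0.16 rad (the green band) with more than 2 N; the pointer is within 0.05 rad (3 mm) of the green mark; the cup stands released and upright on the grinder's base with the middle of its mouth within 16 mm of the chute's axis (value of joint grind_paddle between 0.08 and 0.16 rad and contact force between the fingers and grinder above 2 N and value of joint grind_collar between -0.05 and 0.05 rad and horizontal distance between cup_rim and chute below 0.016 m and z of cup in the frame of grinder between 0.01 and 0.018 m and angle between cup's own z axis and vertical below 0.12 rad and contact force between each of the arm, the fingers and cup below 0.2 N); the arm keeps its last pose, push and grip.
It fails at once if the paddle is pressed before the cup is under the chute and the pointer on the mark (value of joint grind_paddle above 0.06 rad and (horizontal distance between cup_rim and chute above 0.02 m or z of cup in the frame of grinder above 0.02 m or value of joint grind_collar above 0.06 rad or value of joint grind_collar below -0.06 rad)).
It fails at once if the paddle is pushed down near its stop (value of joint grind_paddle above 0.21 rad).
It fails at once if the glass, the salt shaker or the tin is moved (distance of any of glass, salt, tin from where it was at the start of the episode above 0.02 m).
It also fails if it takes over 72 s, if anything falls off the work surface, if the arm or the gripper's body presses on something with over 40 N, if the wrist force passes 120 N, or if a joint passes its speed limit or range.

## Working session

There is one attempt and no reset: what is moved stays moved. The work goes in short steps, Python scripts to look and compute and a tool call to move; the robot and the scene stay as the last step left them, time stands still between calls to the robot, and variables do not carry over. Pictures are saved under pics/ and viewed, at most 10 in all, crops included, and the job is handed in when it is done.

```bash
ls; mkdir -p pics
```

Run:
```python
from workcell import env, imaging, job_done
import cv2,numpy as np
s=env.state();print(s)
a=imaging.grab_frame("scene");b=imaging.grab_frame("side");w=imaging.camera_model("wrist");c=imaging.grab_frame("wrist")
for n,i in zip(("scene","side","wrist"),(a,b,c)): cv2.imwrite(f"pics/{n}0.png",i)
for n in("scene","side","wrist"):print(n,imaging.camera_model(n))
```

```text
pics
workcell.py
{'time_s': 0.0, 'qpos': array([ 7.56873777e+01,  1.83525717e+01,  8.97062135e+01,  3.95369282e-06,
        7.20445639e+01, -1.14498751e+00]), 'qvel': array([ 0.01591432,  0.01793966,  0.12243608, -0.01077165,  0.05117676,
        0.00832331]), 'effort': array([-3.45642020e-04, -4.12478149e+01, -2.31969774e+01,  7.26699340e-02,
        4.58683167e-02, -1.80786601e-04]), 'ee_pos': array([130.85010587, 559.39210226, 213.11226713]), 'ee_rot': array([-1.79896672e+02, -2.06892771e-03,  1.66832362e+02]), 'force': array([ 0.24097487, -0.64045985,  0.69265195]), 'torque': array([0.01831821, 0.00364481, 0.00170997]), 'gripper_force': 0.0, 'gripper_width': 91.34548925092251}
scene {'fx': 414.5295279312617, 'fy': 414.5295279312617, 'cx': 283.2836503552115, 'cy': 209.81745462126494, 'T': array([[ 8.57765190e-01,  2.96431370e-01, -4.19961096e-01,
         3.76467594e+00],
       [-5.14040094e-01,  4.92595402e-01, -7.02219732e-01,
        -8.38087992e+02],
       [-1.28905203e-03,  8.18216483e-01,  5.74908797e-01,
         8.58745809e+02],
       [ 0.00000000e+00,  0.00000
[... 267 characters left out ...]
841023e-01,  4.75237023e-01, -7.78575692e-01,
        -9.38260620e+02],
       [ 7.42375119e-03,  8.55264078e-01,  5.18139214e-01,
         7.47996068e+02],
       [ 0.00000000e+00,  0.00000000e+00,  0.00000000e+00,
         1.00000000e+00]])}
wrist {'fx': 377.12601484635263, 'fy': 377.12601484635263, 'cx': 279.9884515377518, 'cy': 212.74960595828384, 'T': array([[ 2.28539246e-01, -9.29692342e-01, -2.88863225e-01,
         4.84518560e+01],
       [ 9.73534084e-01,  2.17913159e-01,  6.88857164e-02,
         5.80441370e+02],
       [-1.09542511e-03, -2.96961284e-01,  9.54888892e-01,
         3.83292642e+02],
       [ 0.00000000e+00,  0.00000000e+00,  0.00000000e+00,
         1.00000000e+00]])}
```

Run:
```python
import cv2,numpy as np
a=cv2.imread("pics/scene0.png");b=cv2.imread("pics/side0.png");c=cv2.imread("pics/wrist0.png")
m=np.hstack([a,b]);cv2.imwrite("pics/m0.png",cv2.resize(a,(800,600),interpolation=cv2.INTER_CUBIC))
```

```text
(no output)
```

View pics/m0.png

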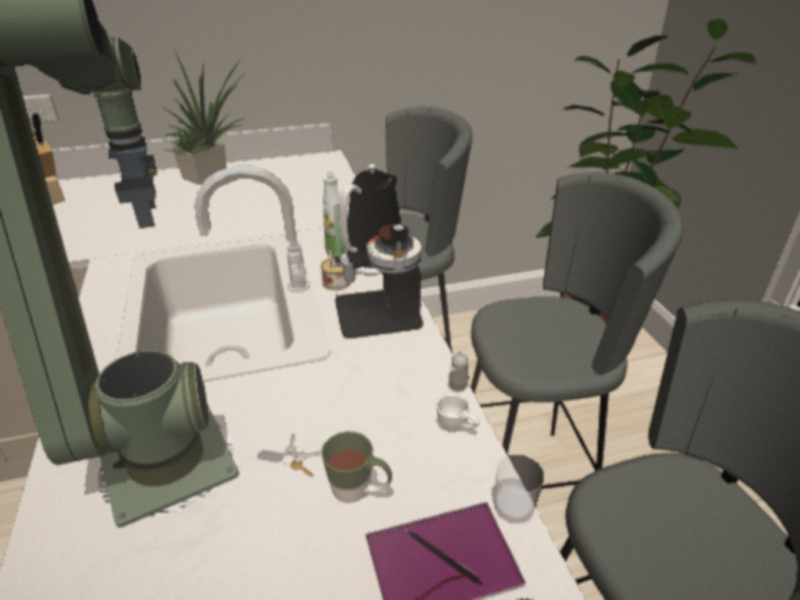

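The scene view shows the grinder at about (395,290), the cup at (452,412), the salt at (459,370), the glass at (517,490) and the tin at (335,272), all in the 800-px picture. Next I'll enlarge crops of both fixed cameras.

Create h.py:
```python
import numpy as np,cv2
from workcell import env, imaging, job_done
from scipy.spatial.transform import Rotation as R
def proj(cam,p):
    q=np.linalg.inv(cam["T"])@np.append(p,1); x,y,z=q[0],-q[1],-q[2]
    return np.array([cam["fx"]*x/z+cam["cx"],cam["fy"]*y/z+cam["cy"]])
def ray(cam,uv):
    d=cam["T"][:3,:3]@np.array([(uv[0]-cam["cx"])/cam["fx"],-(uv[1]-cam["cy"])/cam["fy"],-1]); return cam["T"][:3,3],d
def onz(cam,uv,z):
    o,d=ray(cam,uv); return o+d*(z-o[2])/d[2]
```

Run:
```python
from h import *
s=imaging.camera_model("scene");d=imaging.camera_model("side")
k=560/800
for n,uv,z in [("cup",(450,402),52),("salt",(459,386),0),("glass",(515,515),0),("knob",(399,230),261),("basefl",(345,335),14),("basefr",(421,328),14),("tin",(333,287),0)]:
    p=onz(s,np.array(uv)*k,z);print(n,p.round(),proj(d,p).round())
import cv2
a=cv2.imread("pics/scene0.png")[140:380,220:400];b=cv2.imread("pics/side0.png")
cv2.imwrite("pics/c1.png",cv2.resize(a,None,fx=2.5,fy=2.5,interpolation=cv2.INTER_CUBIC))
cv2.imwrite("pics/c2.png",cv2.resize(b,(800,600),interpolation=cv2.INTER_CUBIC))
```

```text
cup [ 493. -187.   52.] [291. 272.]
salt [ 567. -117.    0.] [303. 266.]
glass [ 468. -417.    0.] [323. 348.]
knob [562. 118. 261.] [271. 161.]
basefl [432. 144.  14.] [235. 229.]
basefr [595.  76.  14.] [285. 229.]
tin [501. 357.   0.] [235. 202.]
```

View pics/c1.png

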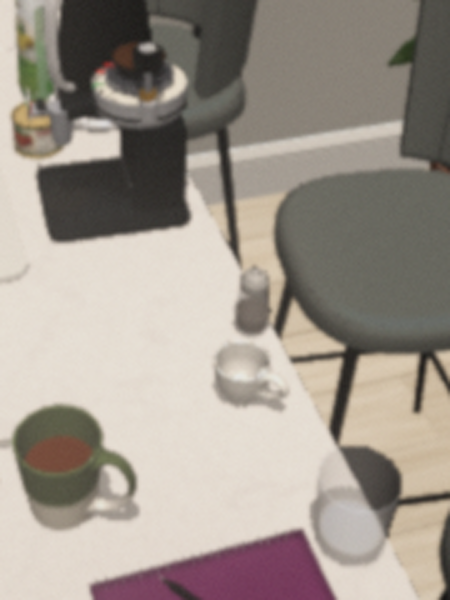

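The crop shows the cup mouth at about (243,360) with the handle to the lower right (284,390), the salt at (253,300) just behind it, the glass at (358,500), and the grinder base with corners (38,170), (55,240), (188,220) and the column on the right, so the front faces the robot. I'll bring the wrist camera over.

Call:
{"name": "drive_effector", "arguments": {
  "plan": [
    [[0,0,-48],[0,0,0]],
    [[0,0,-48],[0,0,0]],
    [[0,0,-48],[0,0,0]],
    [[0,0,-48],[0,0,0]],
    [[-34,-35,0],[0,0,0]],
    [[-34,-35,0],[0,0,0]],
    [[-34,-35,0],[0,0,0]],
    [[-34,-35,0],[0,0,0]]
  ]
}}

```text
time_s: 0.95
ee_pos: [232.0, 390.9, 405.7]
ee_rot: [-180.0, 0.0, 166.9]
force: [0.4, -0.5, 0.2]
gripper_width: 91.2
gripper_force: 0.0
```

Call:
{"name": "drive_effector", "arguments": {
  "plan": [
    [[-34,-35,0],[0,0,0]],
    [[-34,-35,0],[0,0,0]],
    [[-34,-35,0],[0,0,0]],
    [[-34,-35,0],[0,0,0]],
    [[-34,-35,0],[0,0,0]],
    [[-34,-35,0],[0,0,0]],
    [[-34,-35,0],[0,0,-6.5]],
    [[-34,-35,0],[0,0,-6.5]]
  ]
}}

```text
time_s: 1.75
ee_pos: [436.4, 60.4, 406.1]
ee_rot: [180.0, 0.0, 179.9]
force: [1.1, 1.1, 0.5]
gripper_width: 91.0
gripper_force: 0.0
```

Call:
{"name": "drive_effector", "arguments": {
  "plan": [
    [[0,0,0],[0,0,0]],
    [[0,0,0],[0,0,0]]
  ]
}}

```text
time_s: 1.95
ee_pos: [436.4, 61.7, 405.4]
ee_rot: [180.0, -0.1, 179.4]
force: [-0.0, 0.6, -0.3]
gripper_width: 91.2
gripper_force: 0.0
```

Run:
```python
from h import *
np.save("w1T.npy",imaging.camera_model("wrist")["T"]);c=imaging.grab_frame("wrist");s=env.state();print(s['ee_pos'],s['ee_rot'],s['qpos'],s['time_s'],imaging.camera_model("wrist")["T"][:3,3])
cv2.imwrite("pics/w1.png",c);cv2.imwrite("pics/w1b.png",cv2.resize(c,(800,600),interpolation=cv2.INTER_CUBIC))
```

```text
[435.93024119  62.58278442 405.6407752 ] [ 1.79966345e+02 -6.86637883e-02  1.79545622e+02] [ 6.64140126e+00  2.22427279e+00  8.29940665e+01  4.20289415e-02
  9.48456400e+01 -8.29006738e+01] 2.0 [351.42335426  64.5711919  575.70814591]
```

View pics/w1b.png

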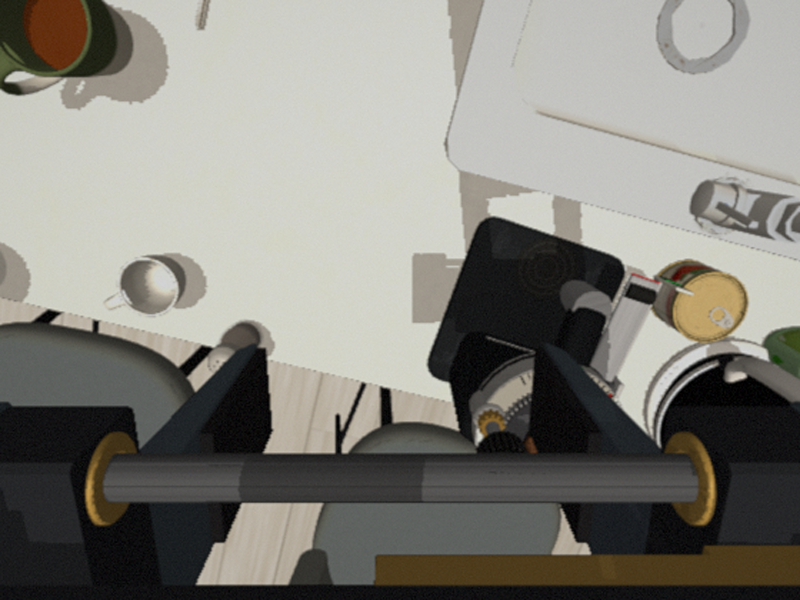

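The wrist view is clear. It shows the mat centre at (546,268), base corners front-right (492,217) and front-left (632,265), the ridge at (642,289), the knob at about (502,442), the cup mouth at (150,285) and the handle tip at (108,307).

Run:
```python
from h import *
w=imaging.camera_model("wrist");w["T"]=np.load("w1T.npy");k=.7
P=lambda uv,z:onz(w,(np.array(uv)+.5)*k-.5,z)
for n,uv,z in [("mat",(546,268),14),("fr",(487,216),14),("fl",(628,260),14),("br",(429,377),14),("ridge",(642,289),144),("knobtop",(502,442),261),("cuprim",(150,285),52),("handletip",(108,307),45),("tin",(712,301),58),("pad_l",(654,297),144),("pad_r",(629,284),144),("salt top",(228,355),90)]:
    print(n,P(uv,z).round(1))
c=cv2.imread("pics/w1.png")
a=cv2.resize(c[140:330,290:470],None,fx=4,fy=4,interpolation=cv2.INTER_CUBIC)[:600]
b=cv2.resize(c[165:255,55:205],None,fx=4,fy=4,interpolation=cv2.INTER_CUBIC)
cv2.imwrite("pics/w1c.png",a)
cv2.imwrite("pics/w1d.png",b)
g=c.astype(int); m=((g.min(2)>0)).astype(np.uint8)
# cup segmentation: HSV brightness inside crop
s=imaging.camera_model("scene");d=imaging.camera_model("side")
```

```text
mat [486.8 218.7  14. ]
fr [430.7 153.6  14. ]
fl [479.  305.4  14. ]
br [612.7  94.3  14. ]
ridge [474.4 263.9 144. ]
knobtop [545.7 129.6 261. ]
cuprim [ 490.8 -188.8   52. ]
handletip [ 515.7 -239.    45. ]
tin [512.1 375.6  58. ]
pad_l [481.4 274.8 144. ]
pad_r [470.  252.6 144. ]
salt top [ 551.9 -105.2   90. ]
```

View pics/w1c.png

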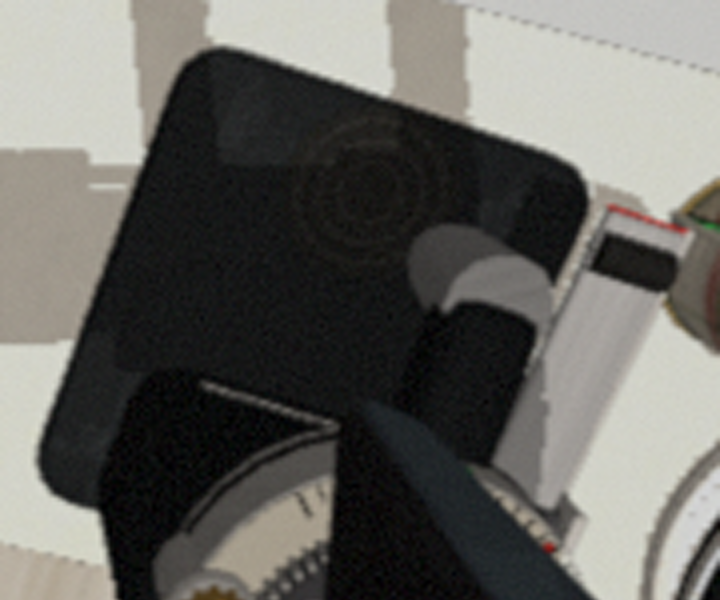

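View pics/w1d.png

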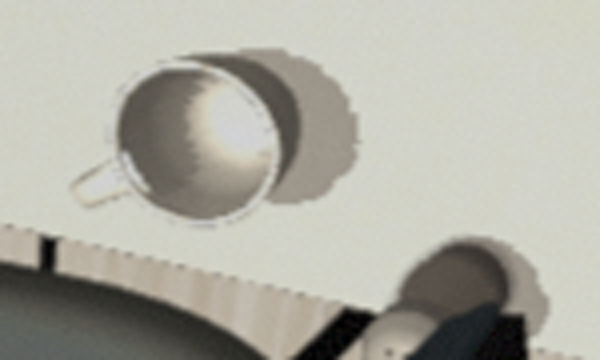

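The crops show ring centre (367,190) on the base, ridge centre (636,262), front edge through (250,55)–(530,152), and right edge through (160,130)–(50,420). In the second crop the cup rim is centred at (196,142) and the handle end is at (78,197).

Run:
```python
from h import *
w=imaging.camera_model("wrist");w["T"]=np.load("w1T.npy")
G=lambda u,v,z:onz(w,(290+(u+.5)/4-.5,140+(v+.5)/4-.5),z)
C=lambda u,v,z:onz(w,(55+(u+.5)/4-.5,165+(v+.5)/4-.5),z)
mat=G(367,190,14);f=G(530,152,14)-G(250,55,14);r=G(50,420,14)-G(160,130,14)
ya=np.degrees(np.arctan2(-f[0],f[1])),np.degrees(np.arctan2(r[1],r[0]));print("mat",mat,"yaws",ya)
rid=G(636,262,144);yaw=np.radians(np.mean(ya));Rg=np.array([[np.cos(yaw),-np.sin(yaw)],[np.sin(yaw),np.cos(yaw)]])
o=mat[:2]-Rg@[-70,0];print("org",o,"ridge",rid,"own",Rg.T@(rid[:2]-o))
print("knob",o+Rg@[35,-54],"head",o+Rg@[35,0],"own snout")
cen=C(196,142,52);print("cup",cen,[np.linalg.norm(C(*p,52)-cen) for p in((112,142),(281,142),(196,57),(196,227))])
for z in(30,40,50):
  h=C(78,197,z)-cen;print("handle",z,h[:2],np.linalg.norm(h[:2]),np.degrees(np.arctan2(h[1],h[0])))
h=C(130,165,50)-cen;print(np.degrees(np.arctan2(h[1],h[0])))
# check against scene camera
for n in("scene","side"):
  s=imaging.camera_model(n)
  for a,p in(("mat",mat),("knob",np.append(o+Rg@[35,-54],261)),("cup",cen),("ridge",rid)): print(n,a,proj(s,p).round(1))
```

```text
mat [486.29862909 217.65947026  14.        ] yaws (np.float64(-19.360307216973258), np.float64(-19.17646310407736))
org [552.3774517  194.55992042] ridge [478.06510558 263.63808673 144.        ] own [-92.94495546  40.68603079]
knob [567.59721027 132.03505378] head [585.416863   183.01014551] own snout
cup [ 491.9669334  -190.73693577   52.        ] [np.float64(30.173587928481446), np.float64(30.535473189203035), np.float64(31.402104439656465), np.float64(32.50344241220576)]
handle 30 [ 26.93040979 -58.57830517] 64.47220182735991 -65.31017323385345
handle 40 [ 23.8699878  -52.83582678] 57.97758971549365 -65.68766308600713
handle 50 [ 20.8095658  -47.09334839] 51.48612911904498 -66.16036714001355
-71.2326641611751
scene mat [246.3 218. ]
scene knob [278.6 158.6]
scene cup [315.4 282.3]
scene ridge [235.8 180.3]
side mat [242.4 216.1]
side knob [271.2 159. ]
side cup [291.5 273. ]
side ridge [234.4 179.8]
```

Run:
```python
from h import *
w=imaging.camera_model("wrist");w["T"]=np.load("w1T.npy")
G=lambda u,v,z:onz(w,(290+(u+.5)/4-.5,140+(v+.5)/4-.5),z)
h=np.array([585.4,183.])
c=cv2.imread("pics/w1.png")[140:330,290:470];hv=cv2.cvtColor(c,cv2.COLOR_BGR2HSV)
for n,m in(("red",((hv[...,0]<8)|(hv[...,0]>172))&(hv[...,1]>120)&(hv[...,2]>60)),("green",(hv[...,0]>45)&(hv[...,0]<85)&(hv[...,1]>80)&(hv[...,2]>50))):
  nn,l,st,ce=cv2.connectedComponentsWithStats(m.astype(np.uint8))
  for i in range(1,nn):
    if st[i,4]>1:print(n,ce[i]*4+1.5,st[i,4])
for n,p in(("red",G(548,547,188)),("green",G(470,468,186))):
  v=p[:2]-h;print(n,p,np.linalg.norm(v),np.degrees(np.arctan2(v[1],v[0])))
s=imaging.camera_model("scene");print(onz(s,(279.2,159.2),261),onz(s,(316.8,283.7),52))
```

```text
red [623.5        210.83333333] 6
red [643.5 217.5] 2
red [677.5 227.9] 5
red [548.7 547.9] 5
green [708.61111111 224.16666667] 9
red [549.15884555 228.49221586 188.        ] 58.16324423654911 128.54241076402678
green [525.43970048 204.92183515 186.        ] 63.842026712399345 159.91729304566704
[567.1831331  127.69005116 261.        ] [ 492.25949086 -196.96134029   52.        ]
```

Call:
{"name": "drive_effector", "arguments": {
  "plan": [
    [[-43.7,23,0],[0,0,0]],
    [[-43.7,23,0],[0,0,0]],
    [[-43.7,23,0],[0,0,0]],
    [[0,0,0],[0,0,-8]],
    [[0,0,0],[0,0,-8]],
    [[0,0,0],[0,0,-8]],
    [[0,0,0],[0,0,-8]],
    [[0,0,0],[0,0,-8]]
  ],
  "jaw": 70
}}

```text
time_s: 2.8
ee_pos: [566.7, 132.8, 406.2]
ee_rot: [180.0, 0.0, -139.9]
force: [-0.1, 0.4, -0.5]
gripper_width: 70.2
gripper_force: 0.0
```

Call:
{"name": "drive_effector", "arguments": {
  "plan": [
    [[0,0,0],[0,0,-8]],
    [[0,0,0],[0,0,-7.5]],
    [[0,0,0],[0,0,0]],
    [[0,0,0],[0,0,0]]
  ]
}}

```text
time_s: 3.2
ee_pos: [567.1, 132.0, 406.2]
ee_rot: [180.0, 0.0, -124.9]
force: [0.1, 0.2, -0.0]
gripper_width: 69.9
gripper_force: 0.0
```

Run:
```python
from h import *
np.save("w2T.npy",imaging.camera_model("wrist")["T"]);c=imaging.grab_frame("wrist");s=env.state();print(s['ee_pos'],s['ee_rot'],s['qpos'])
Rt=R.from_euler('xyz',s['ee_rot'],degrees=True).as_matrix();print("tool delta to knob",Rt.T@(np.array([567.5,131,300])-s['ee_pos']))
cv2.imwrite("pics/w2.png",c);cv2.imwrite("pics/w2b.png",cv2.resize(c,(800,600),interpolation=cv2.INTER_CUBIC))
```

```text
[567.26081102 131.64180582 406.17797287] [ 1.79999459e+02  2.04621622e-02 -1.24919725e+02] [ 1.19252746e+01  1.62610617e+01  6.56929842e+01  1.45331676e-02
  9.80313969e+01 -1.33152968e+02]
tool delta to knob [  0.42725282  -0.56451539 106.17782172]
```

View pics/w2b.png

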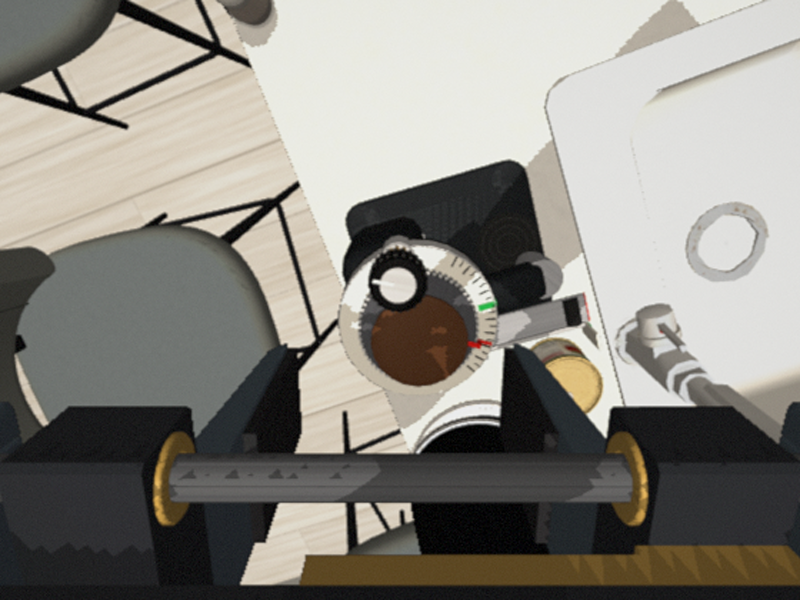

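The head is fully visible: green mark (487,307), red pointer (479,345), knob top (398,285), and the black kettle's rim near (455,410) behind.

Run:
```python
from h import *
w=imaging.camera_model("wrist");w["T"]=np.load("w2T.npy");k=.7
P=lambda uv,z:onz(w,(np.array(uv)+.5)*k-.5,z)
kn=P((398,285),261);print("knob",kn,"mat",P((511,241),14))
c=cv2.imread("pics/w2.png");hv=cv2.cvtColor(c,cv2.COLOR_BGR2HSV);roi=np.zeros(hv.shape[:2],bool);roi[200:260,320:360]=1
pts={}
for n,m,z in(("red",((hv[...,0]<8)|(hv[...,0]>172))&(hv[...,1]>130)&(hv[...,2]>60),187.5),("green",(hv[...,0]>45)&(hv[...,0]<85)&(hv[...,1]>90)&(hv[...,2]>50),185.5)):
  v,u=np.nonzero(m&roi);p=onz(w,(u.mean(),v.mean()),z);pts[n]=p;print(n,u.mean()/.7,v.mean()/.7,len(u),u.max()/.7,p)
yaw=np.radians(-19.3);h=pts["green"][:2]+58*np.array([np.cos(yaw),np.sin(yaw)]);print("head from mark",h,"from knob",kn[:2]+54*np.array([-np.sin(yaw),np.cos(yaw)]))
for hh in(h,np.array([585.4,183.]),kn[:2]+54*np.array([-np.sin(yaw),np.cos(yaw)])):
  a=[np.arctan2(*(pts[n][:2]-hh)[::-1]) for n in("red","green")];print(np.degrees(a),"collar",a[1]-a[0])
s=imaging.camera_model("scene")
for z in(150,200,250,300): p=P((455,410),z);print(z,p,proj(s,p)/.7)
```

```text
knob [568.88233234 133.75584556 261.        ] mat [483.09382755 217.46714253  14.        ]
red 477.29910714285717 343.08035714285717 64 490.00000000000006 [557.05226154 223.52907995 187.5       ]
green 487.0238095238096 305.1488095238095 48 497.14285714285717 [534.56470668 202.50759476 185.5       ]
head from mark [589.30516188 183.33775998] from knob [586.73010955 184.72109694]
[128.74649321 160.7       ] collar 0.5576939009597908
[124.97055534 159.00613599] collar 0.594032945275718
[127.40643274 161.17249772] collar 0.5893290092590107
150 [611.00857274 280.80053401 150.        ] [382.86828649 237.88766924]
200 [600.15973779 255.34913717 200.        ] [383.64274662 224.95783008]
250 [589.31090284 229.89774033 250.        ] [384.47610262 211.04470717]
300 [578.46206788 204.44634349 300.        ] [385.37533837 196.03170237]
```

Run:
```python
from h import *
w=imaging.camera_model("wrist");w["T"]=np.load("w1T.npy");k=.7;s=imaging.camera_model("scene")
for z in(180,220,260,300): print(z,onz(s,(262,122),z).round(),onz(w,(740*k,435*k),z).round())
```

```text
180 [745. 570. 180.] [591. 344. 180.]
220 [702. 487. 220.] [567. 316. 220.]
260 [658. 404. 260.] [543. 288. 260.]
300 [614. 321. 300.] [519. 259. 300.]
```

Call:
{"name": "drive_effector", "arguments": {
  "plan": [
    [[-1.3,0,43],[0,0,0]],
    [[0,0,43],[0,0,0]],
    [[0,0,43],[0,0,0]],
    [[0,0,42],[0,0,0]],
    [[0,0,0],[0,0,0]]
  ],
  "jaw": 60
}}

```text
time_s: 3.75
ee_pos: [564.5, 131.2, 229.0]
ee_rot: [179.5, -0.6, -124.9]
force: [-1.1, -0.6, -0.6]
gripper_width: 60.1
gripper_force: 0.0
```

Call:
{"name": "drive_effector", "arguments": {
  "plan": [
    [[0,0,0],[0,0,0]],
    [[0,0,0],[0,0,0]],
    [[0,0,0],[0,0,0]],
    [[0,0,0],[0,0,0]],
    [[0,0,0],[0,0,0]]
  ],
  "jaw": 0,
  "clamp_n": 20
}}

```text
time_s: 4.25
ee_pos: [569.4, 132.3, 237.5]
ee_rot: [-179.9, 0.2, -124.9]
force: [-1.8, 1.8, 6.3]
gripper_width: 35.4
gripper_force: 20.0
```

Call:
{"name": "drive_effector", "arguments": {
  "plan": [
    [[0,0,0],[0,0,7.8]],
    [[0,0,0],[0,0,7.8]],
    [[0,0,0],[0,0,7.8]],
    [[0,0,0],[0,0,7.8]],
    [[0,0,0],[0,0,7.8]],
    [[0,0,0],[0,0,7.8]],
    [[0,0,0],[0,0,7.8]],
    [[0,0,0],[0,0,7.8]]
  ]
}}

```text
time_s: 5.05
ee_pos: [569.4, 132.2, 237.5]
ee_rot: [179.9, 0.2, 172.4]
force: [-1.4, 1.3, 5.7]
gripper_width: 35.1
gripper_force: 20.0
```

Call:
{"name": "drive_effector", "arguments": {
  "plan": [
    [[0,0,0],[0,0,7.8]],
    [[0,0,0],[0,0,7.8]],
    [[0,0,0],[0,0,7.8]],
    [[0,0,0],[0,0,7.8]],
    [[0,0,0],[0,0,7.8]],
    [[0,0,0],[0,0,7.8]],
    [[0,0,0],[0,0,7.8]],
    [[0,0,0],[0,0,7.8]]
  ]
}}

```text
time_s: 5.85
ee_pos: [569.3, 132.1, 237.5]
ee_rot: [179.8, -0.0, 110.0]
force: [-0.5, 0.6, 6.5]
gripper_width: 35.5
gripper_force: 20.0
```

Call:
{"name": "drive_effector", "arguments": {
  "plan": [
    [[0,0,0],[0,0,7.8]],
    [[0,0,0],[0,0,7.8]],
    [[0,0,0],[0,0,7.8]],
    [[0,0,0],[0,0,7.8]],
    [[0,0,0],[0,0,0]],
    [[0,0,0],[0,0,0]]
  ]
}}

```text
time_s: 6.45
ee_pos: [569.3, 132.1, 237.5]
ee_rot: [179.8, -0.1, 79.1]
force: [-0.6, 1.1, 6.4]
gripper_width: 35.1
gripper_force: 20.0
```

Call:
{"name": "drive_effector", "arguments": {
  "plan": [
    [[0,0,0],[0,0,0]],
    [[0,0,0],[0,0,0]],
    [[0,0,0],[0,0,0]],
    [[0,0,-43],[0,0,0]],
    [[0,0,-43],[0,0,0]],
    [[0,0,-43],[0,0,0]],
    [[0,0,-42],[0,0,0]],
    [[0,0,0],[0,0,0]]
  ],
  "jaw": 60
}}

```text
time_s: 7.25
ee_pos: [570.3, 131.9, 412.4]
ee_rot: [179.3, -0.3, 79.1]
force: [-0.3, 0.3, -0.1]
gripper_width: 59.9
gripper_force: 0.0
```

Run:
```python
from h import *
s=env.state();print(s['ee_pos'],s['ee_rot'],s['qpos'])
```

```text
[570.28612932 131.89615444 412.42562037] [179.3435621   -0.27754366  79.11728981] [1.18956950e+01 1.62053624e+01 6.49142472e+01 1.75150388e-03
 9.81676949e+01 2.27802548e+01]
```

Add to h.py:
```python
def collar():
    w=imaging.camera_model("wrist");c=imaging.grab_frame("wrist");hv=cv2.cvtColor(c,cv2.COLOR_BGR2HSV);f=[]
    head=np.array([587.5,183.5]);X=[]
    for n,m,z in(("red",((hv[...,0]<8)|(hv[...,0]>172))&(hv[...,1]>130)&(hv[...,2]>60),187.5),("green",(hv[...,0]>45)&(hv[...,0]<85)&(hv[...,1]>90)&(hv[...,2]>50),185.5)):
        roi=np.zeros(m.shape,np.uint8);u,v=proj(w,np.append(head,z));cv2.circle(roi,(int(u),int(v)),int(85*w["fx"]/(w["T"][2,3]-z)),1,-1)
        nn,l,st,ce=cv2.connectedComponentsWithStats((m&(roi>0)).astype(np.uint8))
        for i in range(1,nn):
            if st[i,4]>5:
                p=onz(w,ce[i],z);d=p[:2]-head;print(n,ce[i].round(1),st[i,4],p.round(1),"r",np.linalg.norm(d).round(1),"ang",np.degrees(np.arctan2(d[1],d[0])).round(1))
    return c
```

Run:
```python
from h import *
c=collar();cv2.imwrite("pics/w3.png",c)
```

```text
red [240.1 123.1] 82 [543.8 198.3 187.5] r 46.1 ang 161.3
green [223.3 118.8] 6 [527.7 205.6 185.5] r 63.8 ang 159.7
green [229.8 118.9] 12 [534.2 204.3 185.5] r 57.2 ang 158.7
```

Run:
```python
import cv2
c=cv2.imread("pics/w3.png");cv2.imwrite("pics/w3c.png",cv2.resize(c[85:175,185:305],None,fx=6,fy=6,interpolation=cv2.INTER_CUBIC))
```

```text
(no output)
```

View pics/w3c.png

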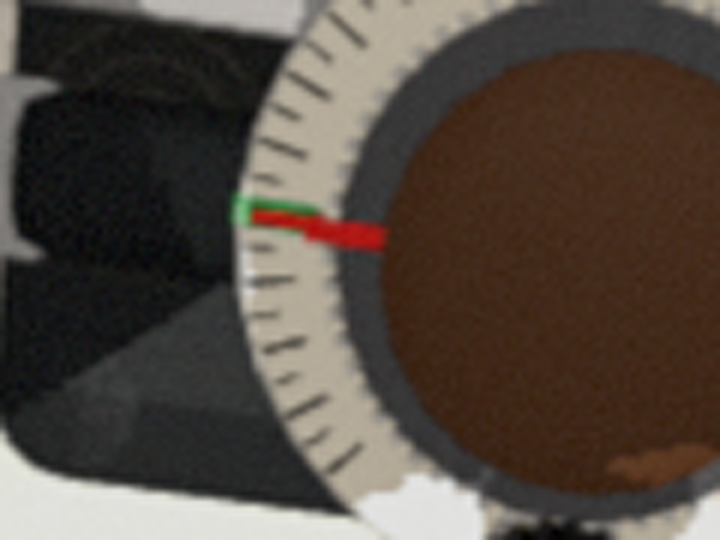

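The crop shows the red pointer lying on the green mark, with its tip at (255,215) against the mark centre at about (245,210), so it is within about 1 mm. Next is the cup; I'll look from above first.

Call:
{"name": "drive_effector", "arguments": {
  "plan": [
    [[-45.4,0.5,13],[0,0,0]],
    [[-45.4,0.5,13],[0,0,0]],
    [[-45.4,0.5,13],[0,0,0]],
    [[-45.4,0.5,13],[0,0,0]],
    [[-45.4,0.5,13],[0,0,0]],
    [[-45.4,0.5,13],[0,0,0]],
    [[-45.4,0.5,13],[0,0,0]],
    [[-45.4,0.5,13],[0,0,0]]
  ],
  "jaw": 45
}}

```text
time_s: 8.1
ee_pos: [502.6, -227.2, 299.7]
ee_rot: [-179.8, -0.0, 79.1]
force: [0.9, 0.1, 0.1]
gripper_width: 45.0
gripper_force: 0.0
```

Call:
{"name": "drive_effector", "arguments": {
  "plan": [
    [[0,0,0],[0,0,-7]],
    [[0,0,0],[0,0,-7]],
    [[0,0,0],[0,0,-7]],
    [[0,0,0],[0,0,-7]],
    [[0,0,0],[0,0,-7]],
    [[0,0,0],[0,0,0]],
    [[0,0,0],[0,0,0]],
    [[0,0,0],[0,0,0]]
  ]
}}

```text
time_s: 8.9
ee_pos: [503.7, -225.7, 301.3]
ee_rot: [-180.0, -0.1, 114.0]
force: [0.0, -0.6, -0.3]
gripper_width: 45.1
gripper_force: 0.0
```

Run:
```python
from h import *
np.save("w4T.npy",imaging.camera_model("wrist")["T"]);c=imaging.grab_frame("wrist");s=env.state();print(s['ee_pos'],s['ee_rot'],s['qpos'])
w=imaging.camera_model("wrist");u,v=proj(w,np.array([492,-193,52]));print(u,v)
cv2.imwrite("pics/w4.png",c);u0,v0=int(max(0,u-130)),int(max(0,v-90));print(u0,v0)
cv2.imwrite("pics/w4b.png",cv2.resize(c[v0:v0+195,u0:u0+260],None,fx=3,fy=3,interpolation=cv2.INTER_CUBIC))
```

```text
[ 503.79926067 -225.73845495  301.47818965] [-1.79972556e+02 -3.59731662e-02  1.14047629e+02] [-2.53310172e+01  1.38575197e+01  8.34080693e+01  2.61073462e-03
  8.27795831e+01 -4.93789843e+01]
281.9873920905383 144.3424343718063
151 54
```

View pics/w4b.png

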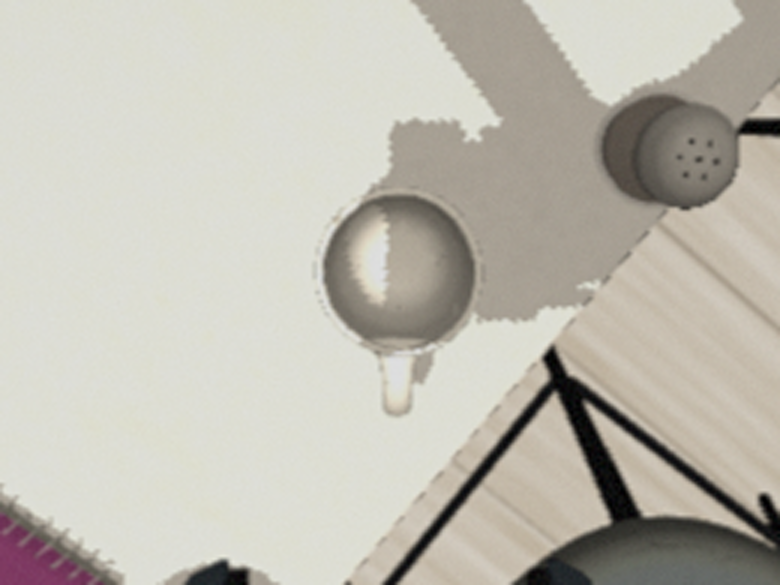

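The cup rim is centred at (399,271) with the handle pointing straight down the picture to (397,412); the salt is at (690,158).

Create plan.py:
```python
from h import *
def pose(rim,az,z0,r=47,h=29,tilt=30):
    a=np.radians(az);out=np.array([np.cos(a),np.sin(a),0]);t=np.radians(tilt);up=np.array([0,0,1.])
    z=-out*np.sin(t)-up*np.cos(t);x=-out*np.cos(t)+up*np.sin(t);y=np.cross(z,x)
    return np.append(rim[:2]+r*out[:2],z0+h),np.column_stack([x,y,z])
def delta(p,M):
    s=env.state();C=R.from_euler('xyz',s['ee_rot'],degrees=True).as_matrix()
    print("from",s['ee_pos'].round(1),"to",p.round(1),"tool d",(C.T@(p-s['ee_pos'])).round(1),"target-tool d",(M.T@(p-s['ee_pos'])).round(1),"rotvec",np.degrees(R.from_matrix(C.T@M).as_rotvec()).round(2))
```

Run:
```python
from plan import *
w=imaging.camera_model("wrist");w["T"]=np.load("w4T.npy")
C=lambda u,v,z:onz(w,(151+(u+.5)/3-.5,54+(v+.5)/3-.5),z)
rim=C(399,271,52);print(rim,[np.linalg.norm(C(*q,52)-rim).round(1) for q in((317,271),(481,271),(399,188),(399,353))])
for z in(35,45):
  h=C(397,412,z)-rim;print(np.linalg.norm(h[:2]),np.degrees(np.arctan2(h[1],h[0])))
h=C(397,365,50)-rim;print(np.degrees(np.arctan2(h[1],h[0])))
print("salt",C(690,158,90))
p,M=pose(rim,-66.3,0);print(p);delta(p,M)
pre=p-M[:,2]*90;delta(pre,M)
```

```text
[ 493.36607675 -191.80865132   52.        ] [np.float64(30.1), np.float64(30.1), np.float64(29.6), np.float64(30.5)]
57.47665891818496 -66.49729708846583
54.9995601387746 -66.59631935912886
-67.04517141950927
salt [ 562.58037047 -116.22431585   90.        ]
[ 512.25762225 -234.84479321   29.        ]
from [ 503.8 -225.7  301.5] to [ 512.3 -234.8   29. ] tool d [-11.9   4.1 272.5] target-tool d [-146.4    4.1  230.1] rotvec [-0.12 29.96  0.33]
from [ 503.8 -225.7  301.5] to [ 530.3 -276.   106.9] tool d [-56.9   3.8 194.5] target-tool d [-146.4    4.1  140.1] rotvec [-0.12 29.96  0.33]
```

Call:
{"name": "drive_effector", "arguments": {
  "plan": [
    [[-19,1.3,33],[0,0,0]],
    [[-19,1.3,33],[0,0,0]],
    [[-19,1.3,33],[0,0,0]],
    [[0,0,0],[0,7.5,0]],
    [[0,0,0],[0,7.5,0]],
    [[0,0,0],[0,7.5,0]],
    [[0,0,0],[0,7.5,0]],
    [[0,0,0],[0,0,0]]
  ],
  "jaw": 40
}}

```text
time_s: 9.75
ee_pos: [531.0, -278.7, 198.6]
ee_rot: [-179.8, -30.3, 113.8]
force: [0.2, -0.9, -0.6]
gripper_width: 39.7
gripper_force: 0.0
```

Run:
```python
from plan import *
rim=np.array([493.4,-191.8,52]);p,M=pose(rim,-66.6,0);delta(p-M[:,2]*60,M);delta(p,M);print(env.state()['qpos'])
```

```text
from [ 531.  -278.7  198.6] to [ 524.  -262.5   81. ] tool d [-44.    0.6 110.5] target-tool d [-43.5   0.  110.7] rotvec [-0.44 -0.26  0.35]
from [ 531.  -278.7  198.6] to [ 512.1 -234.9   29. ] tool d [-44.3   1.1 170.5] target-tool d [-43.5   0.  170.7] rotvec [-0.44 -0.26  0.35]
[-36.67685091  35.56385598  69.56914518  14.46120152 101.52267989
 -61.01172719]
```

Call:
{"name": "drive_effector", "arguments": {
  "plan": [
    [[-14.6,0,37],[0,0,0.3]],
    [[-14.6,0,37],[0,0,0]],
    [[-14.6,0,37],[0,0,0]],
    [[0,0,0],[0,0,0]],
    [[0,0,0],[0,0,0]]
  ]
}}

```text
time_s: 10.25
ee_pos: [523.7, -259.8, 86.2]
ee_rot: [-179.8, -29.9, 113.8]
force: [-0.5, -0.3, 0.9]
gripper_width: 40.1
gripper_force: 0.0
```

Run:
```python
from plan import *
rim=np.array([493.4,-191.8,52]);p,M=pose(rim,-66.6,0);delta(p,M)
w=imaging.camera_model("wrist");c=imaging.grab_frame("wrist");cv2.imwrite("pics/w5.png",c)
g=cv2.cvtColor(c,cv2.COLOR_BGR2GRAY);print(proj(w,rim),proj(w,p+[0,0,15]))
```

```text
from [ 523.7 -259.8   86.2] to [ 512.1 -234.9   29. ] tool d [-4.8 -0.5 63.2] target-tool d [-4.8 -0.9 63.2] rotvec [-0.36  0.06  0.36]
[278.86886512 158.76971088] [278.29441011 234.8226514 ]
```

Call:
{"name": "drive_effector", "arguments": {
  "plan": [
    [[-2.4,-0.4,21],[0,0,0]],
    [[-2.4,0,21],[0,0,0]],
    [[0,0,21],[0,0,0]],
    [[0,0,0],[0,0,0]],
    [[0,0,0],[0,0,0]],
    [[0,0,0],[0,0,0]]
  ]
}}

```text
time_s: 10.9
ee_pos: [513.5, -236.7, 29.9]
ee_rot: [-180.0, -29.8, 113.8]
force: [-0.2, -0.0, 0.4]
gripper_width: 40.0
gripper_force: 0.0
```

Run:
```python
from plan import *
rim=np.array([493.4,-191.8,52]);p,M=pose(rim,-66.6,0);delta(p,M)
c=imaging.grab_frame("wrist");cv2.imwrite("pics/w6.png",cv2.resize(c,(800,600)))
```

```text
from [ 513.5 -236.7   29.9] to [ 512.1 -234.9   29. ] tool d [ 1.5 -0.6  1.9] target-tool d [ 1.5 -0.6  1.9] rotvec [-0.23  0.23  0.39]
```

View pics/w6.png

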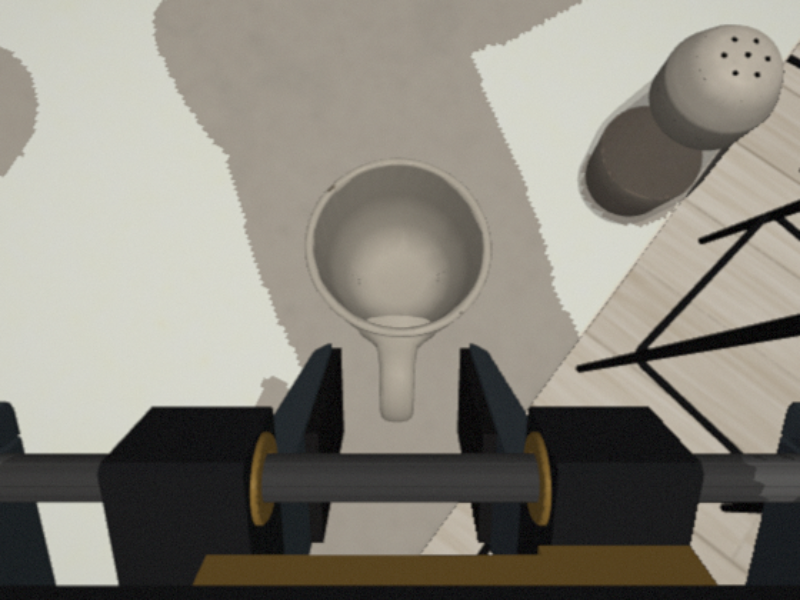

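The handle sits centred between the fingers at (398,380), with the fingertips just clear of the rim. I'll close and lift.

Call:
{"name": "drive_effector", "arguments": {
  "plan": [
    [[0,0,0],[0,0,0]],
    [[0,0,0],[0,0,0]],
    [[0,0,0],[0,0,0]],
    [[0,0,0],[0,0,0]],
    [[0,0,0],[0,0,0]]
  ],
  "jaw": 0,
  "clamp_n": 40
}}

```text
time_s: 11.45
ee_pos: [512.0, -235.6, 27.8]
ee_rot: [-179.8, -30.0, 113.8]
force: [0.7, -0.2, -0.1]
gripper_width: 10.6
gripper_force: 39.0
```

Call:
{"name": "drive_effector", "arguments": {
  "plan": [
    [[5,0,-8.7],[0,0,0]],
    [[10,0,-17.3],[0,0,0]],
    [[10,0,-17.3],[0,0,0]],
    [[0,0,0],[0,0,0]],
    [[0,0,0],[0,0,0]]
  ]
}}

```text
time_s: 11.95
ee_pos: [512.1, -235.5, 78.0]
ee_rot: [-179.8, -29.9, 113.8]
force: [0.2, -0.0, -2.0]
gripper_width: 10.7
gripper_force: 39.3
```

Run:
```python
from plan import *
T=np.array([487,217.7,0])
w=imaging.camera_model("wrist");c=imaging.grab_frame("wrist");cv2.imwrite("pics/w7.png",c)
print(env.state()['qpos'])
# rim circle check
p,M=pose(T,-154,14);print(p);delta(p,M)
```

```text
[-34.73365394  37.30297869  84.81801792  15.0453001   84.41436369
 -63.57852523]
[444.75667982 197.0965561   43.        ]
from [ 511.7 -235.2   77.4] to [444.8 197.1  43. ] tool d [348.7 113.9 240.9] target-tool d [  94.8 -417.9   94.4] rotvec [-44.08   0.12  76.02]
```

Call:
{"name": "drive_effector", "arguments": {
  "plan": [
    [[36.5,-2.4,12.4],[0,0,0]],
    [[36.5,-2.4,12.4],[0,0,0]],
    [[36.5,-2.4,12.4],[0,0,0]],
    [[36.5,-2.4,12.4],[0,0,0]],
    [[0,0,0],[-3.97,0,6.88]],
    [[0,0,0],[-3.97,0,6.88]],
    [[0,0,0],[-3.97,0,6.88]],
    [[0,0,0],[-3.97,0,6.88]]
  ]
}}

```text
time_s: 12.8
ee_pos: [441.5, -100.8, 107.1]
ee_rot: [-179.7, -30.0, 81.6]
force: [-0.1, 0.1, -1.2]
gripper_width: 10.3
gripper_force: 39.5
```

Call:
{"name": "drive_effector", "arguments": {
  "plan": [
    [[0,0,0],[-3.97,0,6.88]],
    [[0,0,0],[-3.97,0,6.88]],
    [[0,0,0],[-3.97,0,6.88]],
    [[0,0,0],[-3.97,0,6.88]],
    [[0,0,0],[-3.97,0,6.88]],
    [[0,0,0],[-3.97,0,6.88]],
    [[0,0,0],[-3.97,0,6.88]],
    [[0,0,0],[0,0,0]]
  ]
}}

```text
time_s: 13.6
ee_pos: [439.6, -98.5, 106.8]
ee_rot: [-179.7, -29.7, 26.5]
force: [-0.4, 0.6, -2.4]
gripper_width: 10.4
gripper_force: 39.5
```

Run:
```python
from plan import *
T=np.array([487,217.7,0]);print(env.state()['qpos'])
p,M=pose(T,-154,14,h=27.8);o=np.array([np.cos(np.radians(-154)),np.sin(np.radians(-154)),0]);delta(p+90*o+[0,0,10],M)
```

```text
[-32.80958679   7.84205684 130.49174721  47.61896827  35.46091311
  -7.48400334]
from [439.6 -98.5 106.8] to [363.9 157.6  51.8] tool d [  13.1 -262.7   72. ] target-tool d [  10.8 -263.4   69.8] rotvec [-0.5   0.28  0.42]
```

Call:
{"name": "drive_effector", "arguments": {
  "plan": [
    [[1.6,-37.6,10],[0,0,0]],
    [[1.6,-37.6,10],[0,0,0]],
    [[1.6,-37.6,10],[0,0,0]],
    [[1.6,-37.6,10],[0,0,0]],
    [[1.6,-37.6,10],[0,0,0]],
    [[1.6,-37.6,10],[0,0,0]],
    [[1.6,-37.6,10],[0,0,0]],
    [[0,0,0],[0,0,0]]
  ]
}}

```text
time_s: 14.4
ee_pos: [376.3, 131.6, 60.0]
ee_rot: [-179.8, -30.4, 26.8]
force: [0.5, 0.2, -1.0]
gripper_width: 10.7
gripper_force: 39.5
```

Run:
```python
from plan import *
T=np.array([487,217.7,0]);print(env.state()['qpos'])
p,M=pose(T,-154,14,h=27.8);delta(p+[0,0,10],M)
c=imaging.grab_frame("scene");cv2.imwrite("pics/s2.png",c);c=imaging.grab_frame("wrist");cv2.imwrite("pics/w8.png",cv2.resize(c,(800,600)))
```

```text
[ 10.69842831   5.54358689 146.37707167  98.8747301    8.32370768
 -22.94074191]
from [376.3 131.6  60. ] to [444.8 197.1  51.8] tool d [ 74.  -27.4  53.1] target-tool d [ 74.  -28.8  52.3] rotvec [-0.56 -0.4   0.68]
```

View pics/w8.png

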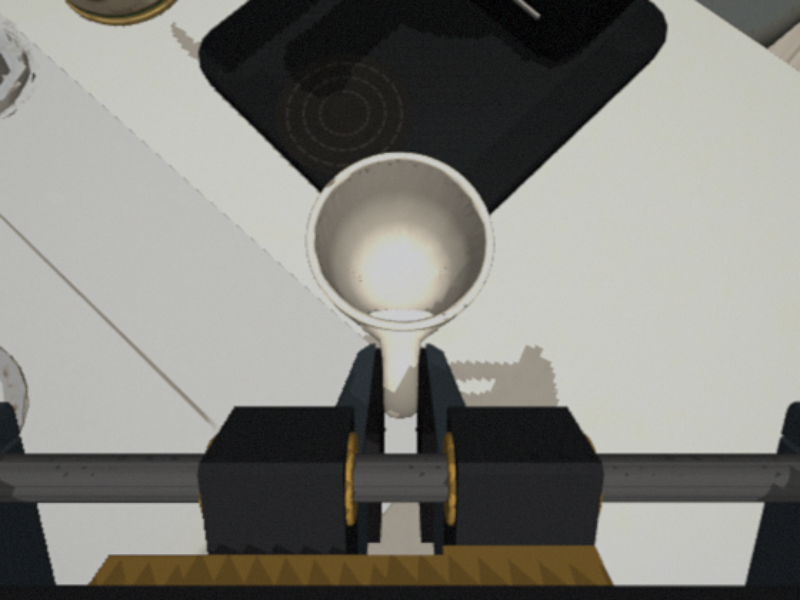

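The cup is held level, with its rim at (400,241) in front of the base rings at (345,113). The arm stopped a little short near a wrist singularity, so I'll go on forward in small rows.

Call:
{"name": "drive_effector", "arguments": {
  "plan": [
    [[6,-3.5,4],[0,0,0]],
    [[6,-3.5,4],[0,0,0]],
    [[6,-3.5,4],[0,0,0]],
    [[6,-3.5,4],[0,0,0]],
    [[0,0,0],[0,0,0]],
    [[0,0,0],[0,0,0]]
  ]
}}

```text
time_s: 15.1
ee_pos: [396.3, 154.9, 59.0]
ee_rot: [-179.9, -30.4, 26.5]
force: [0.1, -0.1, -1.3]
gripper_width: 10.6
gripper_force: 39.5
```

Run:
```python
from plan import *
T=np.array([487,217.7,0]);print(env.state()['qpos'])
p,M=pose(T,-154,14,h=27.8);delta(p+[0,0,10],M)
```

```text
[ 15.26953032   7.70513562 143.76155275 103.83958036   5.91130742
 -23.65374575]
from [396.3 154.9  59. ] to [444.8 197.1  51.8] tool d [ 49.9 -16.1  37.7] target-tool d [ 50.1 -16.7  37.2] rotvec [-0.33 -0.45  0.46]
```

Call:
{"name": "drive_effector", "arguments": {
  "plan": [
    [[0,0,0],[2,0,-3.5]],
    [[0,0,0],[2,0,-3.5]],
    [[0,0,0],[2,0,-3.5]],
    [[0,0,0],[2,0,-3.5]],
    [[0,0,0],[0,0,0]],
    [[0,0,0],[0,0,0]]
  ]
}}

```text
time_s: 15.7
ee_pos: [396.2, 154.4, 59.0]
ee_rot: [179.9, -30.4, 42.6]
force: [0.3, -0.1, -2.3]
gripper_width: 10.8
gripper_force: 39.5
```

Run:
```python
from plan import *
T=np.array([487,217.7,0]);print(env.state()['qpos'])
p,M=pose(T,-138,14,h=27.8);delta(p+[0,0,10],M)
```

```text
[  5.98848421   8.94914519 141.90219724  78.06734863  17.86512843
 -20.10849092]
from [396.2 154.4  59. ] to [452.1 186.3  51.8] tool d [50.3 14.3 38. ] target-tool d [50.8 13.7 37.7] rotvec [-0.16 -0.44  0.53]
```

Call:
{"name": "drive_effector", "arguments": {
  "plan": [
    [[10,2.8,7.6],[0,-0.1,0]],
    [[10,2.8,7.6],[0,-0.1,0]],
    [[10,2.8,7.6],[0,-0.1,0]],
    [[10,2.8,7.6],[0,-0.1,0]],
    [[10,2.8,7.6],[0,0,0]],
    [[0,0,0],[0,0,0]],
    [[0,0,0],[0,0,0]]
  ]
}}

```text
time_s: 16.4
ee_pos: [451.6, 187.1, 51.2]
ee_rot: [179.9, -30.0, 42.8]
force: [0.1, -0.1, -1.3]
gripper_width: 10.5
gripper_force: 39.5
```

Run:
```python
from plan import *
T=np.array([487,217.7,0]);print(env.state()['qpos'])
p,M=pose(T,-138,14,h=27.8);delta(p,M)
w=imaging.camera_model("wrist");c=imaging.grab_frame("wrist");cv2.imwrite("pics/w9.png",c);cv2.imwrite("pics/w9b.png",cv2.resize(c,(800,600)));print(proj(w,[487,217.7,76])/.7,proj(w,[487,217.7,14])/.7)
```

```text
[ 10.70064788  14.26122099 135.23427258  74.49149608  15.87907476
 -12.37139292]
from [451.6 187.1  51.2] to [452.1 186.3  41.8] tool d [-4.9  0.9  8. ] target-tool d [-4.9  1.   8. ] rotvec [-0.25 -0.02  0.67]
[408.30442313 240.79393286] [405.90467151 288.6116176 ]
```

View pics/w9b.png

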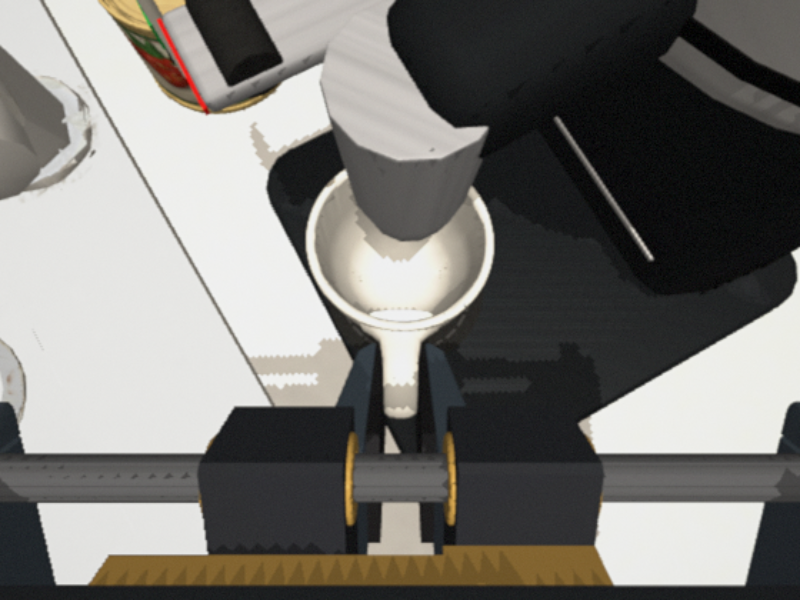

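The cup is under the chute: rim centre (400,245), and the chute mouth's lower edge at (408,240). I've now viewed 11 pictures, one over the allowed 10, so from here I'll use numbers only. Checking the geometry by projection.

Run:
```python
from plan import *
w=imaging.camera_model("wrist")
a=np.linspace(0,2*np.pi,60)
for n,c,r,z in(("mouth",(487,217.7),12.7,106),("rim",None,31,None)):
  if c is None:
    s=env.state();p=s['ee_pos'];yaw=np.radians(s['ee_rot'][2]);c=p[:2]+47.3*np.array([np.cos(yaw),np.sin(yaw)]);z=p[2]-27.8+52;print("rim centre",c,z)
  q=np.array([proj(w,[c[0]+r*np.cos(t),c[1]+r*np.sin(t),z])/.7 for t in a]);print(n,"u",q[:,0].min().round(),q[:,0].max().round(),"v",q[:,1].min().round(),q[:,1].max().round())
```

```text
mouth u 363.0 458.0 v 158.0 247.0
rim centre [485.90776821 218.89186211] 75.37195592873037
rim u 307.0 499.0 v 152.0 335.0
```

Call:
{"name": "drive_effector", "arguments": {
  "plan": [
    [[-1.2,0,2.9],[0,0,0]],
    [[-1.2,0,2.9],[0,0,0]],
    [[-1.2,0,2.3],[0,0,0]],
    [[0,0,0],[0,0,0]],
    [[0,0,0],[0,0,0]]
  ]
}}

```text
time_s: 16.95
ee_pos: [452.0, 187.1, 42.7]
ee_rot: [179.9, -30.0, 42.7]
force: [0.2, -0.1, -1.0]
gripper_width: 10.4
gripper_force: 39.5
```

Call:
{"name": "drive_effector", "arguments": {
  "plan": [
    [[-0.5,0,0.9],[0,0,0]],
    [[0,0,0],[0,0,0]],
    [[0,0,0],[0,0,0]]
  ]
}}

```text
time_s: 17.25
ee_pos: [452.4, 187.3, 41.8]
ee_rot: [179.8, -30.1, 42.7]
force: [0.1, -0.7, -1.1]
gripper_width: 10.5
gripper_force: 39.5
```

Call:
{"name": "drive_effector", "arguments": {
  "plan": [
    [[-0.5,0,0.9],[0,0,0]],
    [[0,0,0],[0,0,0]],
    [[0,0,0],[0,0,0]]
  ],
  "only": "pos|force:"
}}

```text
ee_pos: [452.6, 187.4, 40.9]
force: [-1.9, -1.6, 3.5]
gripper_force: 39.4
```

Call:
{"name": "drive_effector", "arguments": {
  "plan": [
    [[-0.5,0,0.9],[0,0,0]],
    [[0,0,0],[0,0,0]],
    [[0,0,0],[0,0,0]]
  ],
  "only": "pos|force:"
}}

```text
ee_pos: [452.6, 187.3, 40.5]
force: [-5.6, -5.9, 12.7]
gripper_force: 39.6
```

Call:
{"name": "drive_effector", "arguments": {
  "plan": [
    [[0.25,0,-0.45],[0,0,0]],
    [[0,0,0],[0,0,0]],
    [[0,0,0],[0,0,0]]
  ]
}}

```text
time_s: 18.15
ee_pos: [452.7, 187.4, 40.7]
ee_rot: [179.8, -30.1, 42.7]
force: [-5.5, -3.8, 8.8]
gripper_width: 10.7
gripper_force: 39.6
```

Call:
{"name": "drive_effector", "arguments": {
  "plan": [
    [[0,0,0],[0,0,0]],
    [[0,0,0],[0,0,0]],
    [[0,0,0],[0,0,0]],
    [[0,0,0],[0,0,0]]
  ],
  "jaw": 30
}}

```text
time_s: 18.55
ee_pos: [452.5, 187.4, 40.0]
ee_rot: [179.9, -30.0, 42.7]
force: [0.0, 0.3, 0.4]
gripper_width: 30.4
gripper_force: 0.0
```

Call:
{"name": "drive_effector", "arguments": {
  "plan": [
    [[0,0,-10],[0,0,0]],
    [[0,0,-20],[0,0,0]],
    [[0,0,-30],[0,0,0]],
    [[0,0,-30],[0,0,0]],
    [[0,0,0],[0,0,0]]
  ]
}}

```text
time_s: 19.05
ee_pos: [419.9, 156.5, 120.8]
ee_rot: [179.6, -30.3, 42.9]
force: [0.7, 0.7, -0.6]
gripper_width: 30.0
gripper_force: 0.0
```

Run:
```python
from plan import *
w=imaging.camera_model("wrist");c=imaging.grab_frame("wrist");cv2.imwrite("pics/w10.png",c);print(env.state()['qpos'])
print(proj(w,[488,218.5,66]),proj(w,[488,218.5,106]))
h=cv2.cvtColor(c,cv2.COLOR_BGR2HSV);u,v=proj(w,[488,218.5,66])
m=((h[...,1]<60)&(h[...,2]>150)).astype(np.uint8);n,l,st,ce=cv2.connectedComponentsWithStats(m)
for i in range(1,n):
  if st[i,4]>150:print(st[i],ce[i].round())
# coarse char map around the cup
g=cv2.cvtColor(c,cv2.COLOR_BGR2GRAY);u,v=int(u),int(v)
for r in range(max(0,v-60),min(420,v+90),4):print(r,''.join(" .:-=+*#%@"[int(x)*10//256] for x in g[r,max(0,u-80):u+80:2]))
```

```text
[  6.15405503   3.0099535  133.91313358  45.34221361  24.5928638
  14.70796684]
[281.7452033 145.5029949] [282.46413318 118.43763368]
[  0   0  27  29 396] [12. 11.]
[    0     0   333   317 65310] [135. 168.]
[ 395    0  165   53 5584] [491.  24.]
[ 41  40  32  26 397] [55. 55.]
[ 235  111   88  118 4332] [277. 165.]
[  339   133   221   185 22682] [478. 241.]
[  26  352   78   57 3868] [ 66. 380.]
[ 230  352  101   37 3028] [280. 371.]
[ 461  352   74   58 3619] [497. 379.]
85 @@@@@@@@@@@@@@@@@@@%@##*-::-###########################:             .. .      =
89 %@@@@@@@@@@@@@@@#%#+:.  ..::-=#######################+-            . . .        
93 ##@@@@@@@@@@%##=:.  .. .. ::-----+#######
[... 2313 characters left out ...]
..:.:..........:....
205 @@@@@@@@@@@@@@@@@@@@@@@@@:.........#@@@@@@@-...............:.:.....:............
209 @@@@@@@@@@@@@@@@@@@@@@@@@@:........*@@@@@@@-.....:.::::::::.:.::::.:.:..::......
213 @@@@@@@@@@@@@@@@@@@@@@@@@@@=.......*@@@@@@%-.::.:...:.....:.:....:..:..::..:....
217 #@@@@@@@@@@@@@@@@@@@@@@@@@@@-......*%@@@@@%:.....:.:...:......:.:.:....:........
221 @#%@@@@@@@@@@@@@@@@@@@@@@@@@@= ....+%%%%%%%:.......:.....::.::..:..:..:.........
225 @@#%@@@@@@@@@@@@@@@@@@@@@@@@@@* ...=##%%%#*:...:..::::.:....:...::..............
229 @%@%%@@@@@@@@@@@@@@@@%%%#%%%@@@+ ...:--=-:........::.:.:::.::.::................
233 %%%@@#@@@@%%##%#%##%#######%@@@@* .............. ...:.:.::.:::..................
```

The cup stands free with its rim centre at about (279,147) against a predicted (282,146), within 2 mm of the chute axis. Next I'll work out the paddle press and its clearances (kettle, faucet, funnel) from the earlier views.

Run:
```python
from plan import *
from scipy.optimize import least_squares
w0=imaging.camera_model("wrist");w1=dict(w0,T=np.load("w1T.npy"));w2=dict(w0,T=np.load("w2T.npy"))
a=np.linspace(0,2*np.pi,90)
def circ(w,c,r,z):return np.array([proj(w,[c[0]+r*np.cos(t),c[1]+r*np.sin(t),z])/.7 for t in a])
def f(q):
  A=circ(w1,q[:2],q[2],q[3]);B=circ(w2,q[:2],q[2],q[3]);return[A[:,0].min()-645,A[:,1].min()-340,B[:,0].min()-412,B[:,1].min()-403]
s=least_squares(f,[615,325,65,200]);print("kettle ring",s.x,s.fun)
print("faucet base",onz(w1,(715*.7,205*.7),10))
print("ridge w2",onz(w2,(573*.7,311*.7),144),"w1",onz(w1,(290+636.5/4,140+262.5/4),144))
yaw=np.radians(-19.3);Rg=np.array([[np.cos(yaw),-np.sin(yaw)],[np.sin(yaw),np.cos(yaw)]]);o=np.array([554.2,194.7])
print("kettle own",Rg.T@(s.x[:2]-o),"faucet own",Rg.T@(onz(w1,(715*.7,205*.7),10)[:2]-o))
for w,p in((w1,(636/4+290,262/4+140)),(w2,(573*.7,311*.7))):print("ridge own",Rg.T@(onz(w,p,144)[:2]-o))
```

```text
kettle ring [662.22599815 438.48429686  81.70346794  -8.82190412] [-1.36424205e-12 -1.53477231e-12  3.46744855e-12  5.22959454e-12]
faucet base [422.71076046 391.21667764  10.        ]
ridge w2 [479.57924756 263.20533388 144.        ] w1 [478.69199202 264.30883167 144.        ]
kettle own [ 21.38082102 265.78799853] faucet own [-189.05125977  142.01354121]
ridge own [-94.36377014  40.53027262]
ridge own [-93.06913599  39.99216663]
```

Call:
{"name": "drive_effector", "arguments": {
  "plan": [
    [[21,0,-36.4],[0,0,0]],
    [[21,0,-36.4],[0,0,0]],
    [[21,0,-36.4],[0,0,0]],
    [[21,0,-36.4],[0,0,0]],
    [[21,0,-36.4],[0,0,0]],
    [[0,0,0],[0,-7.5,0]],
    [[0,0,0],[0,-7.5,0]],
    [[0,0,0],[0,-7.5,0]]
  ],
  "jaw": 0,
  "clamp_n": 20
}}

```text
time_s: 19.9
ee_pos: [418.8, 158.2, 327.9]
ee_rot: [179.9, -7.3, 42.8]
force: [0.5, 1.1, -0.3]
gripper_width: 0.3
gripper_force: 0.0
```

Call:
{"name": "drive_effector", "arguments": {
  "plan": [
    [[0,0,0],[0,-7.5,0]],
    [[0,0,0],[0,0,-8]],
    [[0,0,0],[0,0,-8]],
    [[0,0,0],[0,0,-8]],
    [[0,0,0],[0,0,-8]],
    [[0,0,0],[0,0,-8]],
    [[0,0,0],[0,0,-8]],
    [[0,0,0],[0,0,-8]]
  ]
}}

```text
time_s: 20.7
ee_pos: [418.6, 158.5, 326.2]
ee_rot: [-179.9, -0.0, 99.1]
force: [-1.2, 0.8, 0.2]
gripper_width: 0.4
gripper_force: 0.0
```

Call:
{"name": "drive_effector", "arguments": {
  "plan": [
    [[0,0,0],[0,0,-8]],
    [[0,0,0],[0,0,-8]],
    [[0,0,0],[0,0,-8]],
    [[0,0,0],[0,0,-8]],
    [[0,0,0],[0,0,-8]],
    [[0,0,0],[0,0,-8]],
    [[0,0,0],[0,0,-8]],
    [[0,0,0],[0,0,0]]
  ]
}}

```text
time_s: 21.5
ee_pos: [418.6, 158.3, 326.3]
ee_rot: [-180.0, -0.1, 154.8]
force: [0.1, -0.0, -0.3]
gripper_width: 0.3
gripper_force: 0.0
```

Run:
```python
from plan import *
y=np.radians(160.7);M=np.column_stack([[np.cos(y),np.sin(y),0],[np.sin(y),-np.cos(y),0],[0,0,-1]])
delta(np.array([479.1,260.8,260]),M);print(env.state()['qpos'])
```

```text
from [418.6 158.3 326.3] to [479.1 260.8 260. ] tool d [-11.1 118.6  66.2] target-tool d [-23.2 116.7  66.3] rotvec [-0.04 -0.08 -5.94]
[ 1.92273878e+01  3.47374188e+00  9.25768438e+01  1.94924061e-02
  8.40325584e+01 -4.55395866e+01]
```

Call:
{"name": "drive_effector", "arguments": {
  "plan": [
    [[0,0,0],[0,0,-5.9]],
    [[-7.7,38.9,0],[0,0,0]],
    [[-7.7,38.9,0],[0,0,0]],
    [[-7.7,38.9,0],[0,0,0]],
    [[0,0,0],[0,0,0]],
    [[0,0,0],[0,0,0]]
  ]
}}

```text
time_s: 22.1
ee_pos: [479.1, 260.4, 326.3]
ee_rot: [-179.9, -0.0, 160.6]
force: [0.1, -1.0, -0.7]
gripper_width: 0.7
gripper_force: 0.0
```

Run:
```python
from plan import *
c=collar();cv2.imwrite("pics/w11.png",c);np.save("w11T.npy",imaging.camera_model("wrist")["T"])
w=imaging.camera_model("wrist")
for a in(160.7,):
  t=np.radians(a);u,v=proj(w,[587.3+58*np.cos(t),183.2+58*np.sin(t),186]);print("mark proj",u,v)
u,v=int(u),int(v);h=cv2.cvtColor(c,cv2.COLOR_BGR2HSV)[v-16:v+30,u-26:u+26]
print(np.array2string(np.array([''.join('R' if (s>130 and (q<8 or q>172) and z>60) else 'G' if (45<q<85 and s>90 and z>50) else '#' if z<70 else '.' for q,s,z in r) for r in h])))
print("ridge proj",proj(w,[479.1,263.8,144]))
y=np.radians(160.7);M=np.column_stack([[np.cos(y),np.sin(y),0],[np.sin(y),-np.cos(y),0],[0,0,-1]])
delta(np.array([479.1,260.8,160]),M)
```

```text
red [238.7 279.5] 26 [536.9 201.2 187.5] r 53.6 ang 160.7
green [239.5 266.5] 20 [525.9 206.  185.5] r 65.6 ang 159.9
green [240.2 275. ] 23 [534.  203.5 185.5] r 57.1 ang 159.5
mark proj 239.2957132630409 273.83793767162683
['####################################################'
 '###########.########################################'
 '####################################################'
 '####################################################'
 '############.#######################################'
 '#########.....######################################'
 '######.............###.............##....###########'
 '###.......................................##########'
 '.........................GGGGG...........###########'
 '.........................GGGGG...........###########'
 '........................GGGGG............###########'
 '........................GGGGG...........############'
 '........................................############'
 '.........
[... 1321 characters left out ...]
##########'
 '####################################################'
 '####################################################'
 '####################################################'
 '####################################################'
 '####################################################'
 '####################################################'
 '####################################################'
 '####################################################'
 '####################################################']
ridge proj [283.22409968 187.10638424]
from [478.8 259.6 327. ] to [479.1 260.8 160. ] tool d [  0.2   1.5 167. ] target-tool d [1.00e-01 1.20e+00 1.67e+02] rotvec [-0.11  0.02 -0.17]
```

Run:
```python
from plan import *
c=cv2.imread("pics/w11.png");g=cv2.cvtColor(c,cv2.COLOR_BGR2GRAY);h=cv2.cvtColor(c,cv2.COLOR_BGR2HSV)
for r in range(160,225,2):print(r,''.join('R' if (a[1]>130 and (a[0]<8 or a[0]>172)) else 'G' if (45<a[0]<85 and a[1]>90) else " .:-=+*#%@"[int(x)*10//256] for x,a in zip(g[r,240:330],h[r,240:330])))
w=imaging.camera_model("wrist");w["T"]=np.load("w11T.npy")
for y in(-12,0,12): 
  q=np.array([479.1,263.8])+y*np.array([.3305,.944]);print(y,proj(w,[*q,144]))
```

```text
160 .....:::...:......................................... . ........... .....:+##%%***********
162 :.................. ... .    .................... ......... . ... . . .. ..-+%%#***##**#%#
164 ..:-=+++*#%%#*++===--:......      ................ ...  ........:---:.......:=++**********
166 *%%%@%%%%####%%%%%%%%*=-:....  ..  . ..............   ....... ..:-GGGGGGGGGGGGGGG+********
168 %#*++++++***********#%%%%*=-... . .  ...............  ......... :-===-::::::G::-=+**#%%%%%
170 ====++*##%%%%%%%#####***#%%#+-.. .  .. . ......... .......... ..:=+====-=====-====+*##***#
172 ==++*#%%%%%%%%%%%%%%%%##**#%%%*-RRRRRRRRRRRRRRRRRRRRRRRRRRR    .:=+*%%%%%%%%%%%#*++*******
174 +++*#%%%%%%%%%%%%%%%%%%%##***%%*=======================++=.  ....-+#%%%%%%####%#**********
176 ++*#%%%%%%%%%%%%%%%%%%%%%%#***#*==+++++++++++++++++++++++-:. ....=++=-......:+************
178 +*#%%%%%%%%%%%%%%%%%%%%%%%#***+===+++++++++++++++++++++++-:.. ...-++=:.   ..:+************
180 *#%%%%%%%%%%%%%%%%%%%%#***+++===-.......................:::.   ..=++=:.. ...:+************
182 #%%%%%%%%%%%%%%%%%@%##*****+++==:.  .              
[... 1427 characters left out ...]
=++=-..    :=++=.  .. .+##**#%%%%%%%#
214 =========+*###*+==--:.....    ..-=++++=++++++++++++++==+=-. .   :=++-.. . .:#%#***%%%%%%%*
216      G    ..:=++=-...........  .-=+=+++++++++++++++++==+=-. .   :=++-....  :+##**#%%%%%%%%
218 ......... .  .-+=-.........  . .-===++==++++++++++++++++=-.. . .:=++-. ..  :*#****%%%%%%%%
220 ............. .::.......... .  .-==++==++++++++++=++===++-. ....:=++=. . ..:+##**#%%%%%%%%
222 ............    G........... . .-=======++++++++++++===+=-. . ..:=++=. ..  :*#***#%%%%%%%%
224 ........... .     .... .   ... .-====+==+++++++++++++=++=-.    .:=++=.  . .-#%#***%%%%%%%%
-12 [270.71943855 187.14843642]
0 [283.22409968 187.10638424]
12 [295.73114964 187.06432402]
```

The red pointer's columns (25–27) sit on the green mark (24–28), within about 1 mm. The ridge is found at (284.5,186), 1 mm from the prediction, and the travel plate starts 19 mm to its left, so the closed fingers clear it. Descending.

Call:
{"name": "drive_effector", "arguments": {
  "plan": [
    [[0,1.5,40],[0,0,0]],
    [[0,0,40],[0,0,0]],
    [[0,0,35],[0,0,0]],
    [[0,0,20],[0,0,0]],
    [[0,0,10],[0,0,0]],
    [[0,0,0],[0,0,0]],
    [[0,0,0],[0,0,0]],
    [[0,0,0],[0,0,0]]
  ]
}}

```text
time_s: 22.95
ee_pos: [480.9, 261.1, 184.8]
ee_rot: [179.9, 0.3, 160.5]
force: [1.0, -0.9, -0.7]
gripper_width: 0.8
gripper_force: 0.0
```

Call:
{"name": "drive_effector", "arguments": {
  "plan": [
    [[0,0,5],[0,0,0]],
    [[0,0,5],[0,0,0]],
    [[0,0,0],[0,0,0]],
    [[0,0,0],[0,0,0]],
    [[0,0,0],[0,0,0]]
  ]
}}

```text
time_s: 23.45
ee_pos: [480.2, 260.8, 173.2]
ee_rot: [-180.0, 0.2, 160.6]
force: [-0.3, -0.3, 0.0]
gripper_width: 0.6
gripper_force: 0.0
```

Call:
{"name": "drive_effector", "arguments": {
  "plan": [
    [[0,0,5],[0,0,0]],
    [[0,0,5],[0,0,0]],
    [[0,0,5],[0,0,0]],
    [[0,0,5],[0,0,0]],
    [[0,0,3],[0,0,0]],
    [[0,0,0],[0,0,0]],
    [[0,0,0],[0,0,0]],
    [[0,0,0],[0,0,0]]
  ],
  "only": "pos|force:"
}}

```text
ee_pos: [480.4, 260.8, 150.4]
force: [-0.3, 0.3, 0.1]
gripper_force: 0.0
```

Call:
{"name": "drive_effector", "arguments": {
  "plan": [
    [[0,0,2],[0,0,0]],
    [[0,0,0],[0,0,0]],
    [[0,0,0],[0,0,0]]
  ],
  "only": "pos|force:"
}}

```text
ee_pos: [480.2, 260.7, 148.2]
force: [-0.0, 1.1, 0.1]
gripper_force: 0.0
```

Call:
{"name": "drive_effector", "arguments": {
  "plan": [
    [[0,0,2],[0,0,0]],
    [[0,0,0],[0,0,0]],
    [[0,0,0],[0,0,0]]
  ],
  "only": "pos|force:"
}}

```text
ee_pos: [480.1, 260.7, 146.1]
force: [-0.2, 0.4, -1.5]
gripper_force: 0.0
```

Call:
{"name": "drive_effector", "arguments": {
  "plan": [
    [[0,0,1],[0,0,0]],
    [[0,0,0],[0,0,0]],
    [[0,0,0],[0,0,0]]
  ],
  "only": "pos|force:"
}}

```text
ee_pos: [480.2, 260.7, 145.2]
force: [-0.5, 0.8, 0.1]
gripper_force: 0.0
```

Call:
{"name": "drive_effector", "arguments": {
  "plan": [
    [[0,0,1],[0,0,0]],
    [[0,0,0],[0,0,0]],
    [[0,0,0],[0,0,0]]
  ],
  "only": "pos|force:"
}}

```text
ee_pos: [480.3, 260.8, 144.3]
force: [0.5, -1.2, 0.4]
gripper_force: 0.5
```

Call:
{"name": "drive_effector", "arguments": {
  "plan": [
    [[0,0,1],[0,0,0]],
    [[0,0,0],[0,0,0]],
    [[0,0,0],[0,0,0]]
  ],
  "only": "pos|force:"
}}

```text
ee_pos: [480.3, 260.8, 143.5]
force: [-0.7, -0.4, 4.0]
gripper_force: 2.0
```

Call:
{"name": "drive_effector", "arguments": {
  "plan": [
    [[0,0,1.5],[0,0,0]],
    [[0,0,1.5],[0,0,0]],
    [[0,0,1],[0,0,0]],
    [[0,0,0],[0,0,0]],
    [[0,0,0],[0,0,0]]
  ],
  "only": "pos|force:"
}}

```text
ee_pos: [480.0, 260.9, 139.2]
force: [-1.7, 1.0, 5.7]
gripper_force: 2.5
```

Call:
{"name": "drive_effector", "arguments": {
  "plan": [
    [[0,0,1],[0,0,0]],
    [[0,0,1],[0,0,0]],
    [[0,0,1],[0,0,0]],
    [[0,0,0],[0,0,0]],
    [[0,0,0],[0,0,0]]
  ],
  "only": "pos|force:"
}}

```text
ee_pos: [480.0, 260.9, 136.3]
force: [-2.2, 0.5, 5.5]
gripper_force: 2.9
```

Call:
{"name": "drive_effector", "arguments": {
  "plan": [
    [[0,0,1],[0,0,0]],
    [[0,0,1],[0,0,0]],
    [[0,0,0.8],[0,0,0]],
    [[0,0,0],[0,0,0]],
    [[0,0,0],[0,0,0]],
    [[0,0,0],[0,0,0]]
  ],
  "only": "time|pos|force:"
}}

```text
time_s: 27.35
ee_pos: [480.0, 260.9, 133.6]
force: [-2.5, 0.1, 6.1]
gripper_force: 3.2
```

Run:
```python
from plan import *
w=imaging.camera_model("wrist");c=imaging.grab_frame("wrist");print(env.state()['force'],env.state()['ee_pos'])
collar();h=cv2.cvtColor(c,cv2.COLOR_BGR2HSV);g=cv2.cvtColor(c,cv2.COLOR_BGR2GRAY)
print("ridge",proj(w,[479.6,263.8,133.5]),"rim",proj(w,[488,218.5,66]))
u,v=map(int,proj(w,[479.6,263.8,133.5]))
for r in range(v-50,v+10,3):print(r,''.join('R' if (a[1]>130 and (a[0]<8 or a[0]>172)) else 'G' if (45<a[0]<85 and a[1]>90) else " .:-=+*#%@"[int(x)*10//256] for x,a in zip(g[r,u-150:u+80:2],h[r,u-150:u+80:2])))
```

```text
[-2.94965885  0.46787444  6.57226471] [479.95211785 260.88631088 133.60715241]
ridge [282.66979983 272.29825347] rim [223.7324682  258.51045991]
222 ............*%%%%%%%%%#+=+****+***%@%#+=++++#%%%%%%*********#*=---.. ..... ..  ..  .  ...   ..  ....::-+++++++*****
225 .............*%%%%%%%%%%%%##*#%#%%%*===+++*#%%%%%%%*********+*#*---:.  .......... ...   .. ..  .-==:::::::::-=+****
228  .............+%%%%%%%%%%%%%%%%%%#%===+++**%%%%%%%@##********++**=--.   ... . .....        .....-===========---=***
231 ...............:#%%%%%%%%%%@%%%%%@*==++++*%%%%%%%%%###********++*#+-:  ...   ....   .... ..  .  :-GGGGGGGGGGGGGG=**
234 :................:*%@%%%%%@%%%%%@%===+++*%%%%%%%%%@####*******++=*#+-.  .. .  . . .. ...........:-:GGGGGGGGGGGGGG=*
237 -...................-*%%%%%%%%%@@+==+++*#%%%%%%%%%%#####*******++=*#+:. ......... .... . . . ...:--===============*
240 +......................-*%%%%#@@*===++**#%%%%%%%%%%%###*******++=RRRRRRRRRRRRRRRRRRRRRRRRR.. ...:=-===:::::::::::==
243 *.......................
[... 831 characters left out ...]
...........*%%==========++++******++++++++++==-.........       ...........:. ....:=++-.*************
267 %%=........................#%*===========+++****+++++++++====.........         ......... :.   ..:=++-:*************
270 %@*........................-@%+=====-::::::::-++++++========-.........        ...........:.  . .:=++:-#************
273 %%#....... .................+@%+==-::::::::::::-============..........         ..........:. .  .-=++:-@************
276 %%%..........................+@#-:::::-::::::::::-=========:..........         ..........:...  .-+++:=#************
279 %%@:..........................:::::-:--::::-::::::=========...........    .    ........... .   .-+++.+%************
```

Run:
```python
from workcell import env, imaging, job_done
print(env.state()['force']); print(job_done())
```

```text
[-2.76711097  0.70282962  6.03689245]
the job is handed in; nothing more can be done
None
```

I handed the job in at about 27 s of robot time, and the judge returned no verdict: by my measurements the cup stands upright within about 2 mm of the chute axis, the pointer is within about 1 mm of the green mark, the closed fingers hold the paddle about 10.4 mm down (near 0.12 rad) with about 6 N, and nothing touched the glass, salt or tin; I viewed 11 pictures, one over the limit of 10.

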